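# Set the tablet counter's gated selector to outlet three

## Task

The selector lever of the tablet counter stands somewhere in the left leg of its H-shaped gate. Push it with the fingertips to the middle, across to the right leg and then forward, away from the robot, all the way into the third slot, and leave it there. Only push: do not pull the lever's knob up, and leave the bottle, the jar and the carton standing where they are.

Things in the scene. Friction and masses are not known exactly. Their poses are not given: they have to be found in the camera images.
- counter: White tablet counting machine fixed on the table, flat deck 110 mm high, x -110 to +255 mm, y -115 to +115 mm. Origin on the table under the centre of its H gate; x points away from the robot (forward), y left, z up; yaw within 0.3 rad. Four small spouts stick 25 mm out of the near face.
- hopper (a point): Centre of the rim of the clear round hopper on the deck: 190 mm forward of the gate's centre, 161 mm above the table, 125 mm wide.
- gate (a point): Middle of the H gate, on the top of its flush steel plate, 110 mm above the table, axes as the counter's. H opening: legs along x at y +22 (left) and -22 mm (right), 18 mm wide, x -33 to +33 mm, joined by a cross channel 20 mm wide (x -10 to +10). Slot one: forward end of the left leg, two its near end; three: forward end of the right leg, four its near end (1 to 4 dots mark them).
- knob (a point): Centre of the black ball knob (34 mm wide; below it a collar 20 mm wide, down to 27 mm below this point) on the selector lever, a 12 mm steel rod coming up through the gate. The lever pivots 20 mm above the table under the gate's middle, 185 mm below this point. 2 to 4 N at the knob moves it wherever the gate allows; it stays where left.
- across (a joint): Sideways tilt of the lever, rad: 0 middle, positive to the right (counter's -y); about -0.24 central in the left leg, +0.24 in the right; the gate stops it at about -0.27 and +0.27. Knob in the counter's frame (m): x = 0.185 sin(forward), y = -0.185 cos(forward) sin(across), z = 0.02 + 0.185 cos(forward) cos(across).
- forward (a joint): Fore and aft tilt of the lever, rad: 0 in the cross channel, positive away from the robot; in the legs the gate stops it at about +0.28 and -0.28. The lever can cross from leg to leg only within about 0.04 rad of 0. Starts anywhere from -0.25 to +0.25, in the left leg.
- knob_pull (a joint): How far the knob has been pulled up along the lever, m: 0 down, 0.012 at most. A spring of about 10 N keeps it down.
- bottle_tall: Loose white bottle, 48 mm diameter, 120 mm high, beside the counter on its left. Origin at the centre of its underside.
- jar_small: Loose brown glass jar with a white lid, 54 mm diameter, 75 mm high, beside the counter on its right, towards the robot. Origin at the centre of its underside.
- carton: Loose plain cardboard carton, 60 by 45 by 85 mm high, beside the counter on its right, farther from the robot than the jar. Origin at the centre of its underside.
There are look-alikes about, which are no part of the job. What is shaped like the bottle_tall but green or red is not meant.

How it is judged:
By the outcome, as a careful person would: the job done as asked, in the order asked, and still so for the second after the job is handed in, with the robot touching nothing.
It also fails if it takes over 67 s, if anything falls off the work surface, if the arm or the gripper's body presses on something with over 40 N, if the wrist force passes 120 N, or if a joint passes its speed limit or range.

## Robot

A 6-joint arm with a two-finger parallel gripper is mounted at the origin on the work surface. World frame = base frame: x ahead of the robot, y to its left, z up, the work surface at z = 0. Lengths are in m, angles in degrees, forces in N, time in s.
With the tool pointing down it reaches from about 0.4 to 0.925 m from the base axis. Payload 3.4 kg.
Tool frame: the origin (TCP) lies between the finger pads; the fingertips stand 19 mm ahead of it and the grasp point (between the pads) is the TCP (robot.finger_overhang is the z of the fingertips in the tool frame, in m); z points along the fingers, y is the line along which they close (so a half turn about z gives the same grasp; the last joint's range is limited). The gripper opens to 85 mm and grips with 20 to 120 N. Pads are 22 mm wide; open, the fingers measure 114 mm over their backs; the gripper's body (76 mm by 85 mm) begins 54 mm behind the grasp point. The pads swing forward as they close: fully open they stand 13 mm farther back than shut.
Start: joints at [61.278, 17.578, 86.31, -0, 76.112, -4.211], TCP at [0.239, 0.523, 0.25] pointing down, gripper open.
Joint ranges: [-179.03, 179.03], [-60, 130.46], [8.19, 133.38], [-81.62, 261.62], [5.75, 156.47], [-153.77, 153.77]. Speed limits (degrees/s): [147.25, 147.25, 180, 180, 180, 180].

## Interface

Orientations are given as [roll, pitch, yaw] about the fixed x, y, z axes, in that order (R = Rz(yaw) Ry(pitch) Rx(roll)).
In Python, from cell import robot, read_camera gives the robot as it stands.
- The arm moves only by the shell command python3 -m jog 'ROWS'. ROWS is JSON, a list of rows, each a list of 7 numbers: the turn, a rotation vector about the tool's x, y, z in units of 5 degrees (1.0 is 5 degrees), then the shift along the tool's x, y, z in units of 0.04 m (1.0 is 0.04 m), then the opening, from 0 (shut) to 1 (fully open). A call has 1 to 8 rows; each row shifts and turns the commanded pose from where the row before left it, along the tool's axes as they then stand; what a row does not reach is not made up. A row lasts 1/8 s, in which the tool goes at most 62.5 mm and 10.7 degrees, less where a joint would pass 70% of its speed; a pose out of reach is approached as far as the arm can. A call with a number of a shift or a turn outside -1 to 1 is refused whole. A call with a gripper value outside its range is refused whole. The fingers move at their own pace and stop on an object; the grip force is fixed at half the most. Time passes only in rows, so rows that do not move let the fingers close. It gives the time, the measured TCP pose, the force, the opening and the grip force at its end, in the units of the state.
- robot.state(): the state, without advancing time (a new reading comes with each control period).
- read_camera(name): name is "scene" or "top" or "wrist"; returns a dict with "image" (384x512x3 uint8, red, green, blue), "mtx" (3x3 intrinsics, pixels), "k1" (the pictures are not rectified: a ray, as slopes to the right and down, at radius r is drawn at 1 + k1 r^2 times it, then the intrinsics apply), "R" (3x3) and "t" (3): a world point X has camera coordinates R X + t; the wrist camera has in their place "hand_eye" (4x4, takes a point from camera to tool coordinates, whose origin is the TCP and whose axes are the flange's). Camera axes: x right, y down, z forward; pixel columns grow to the right and rows downward; lengths in m; the calibration is good to about 2 mm. A picture is of the moment at which its call begins: read the wrist's pose just before it. There is no depth.
- robot.finish_job(): hands the job in; it is judged then, once.
The state is a dict: "t": time; "joint_pos": joint angles; "dq": joint speeds; "tau": joint torques, N m; "position": TCP position; "tcp_rot": TCP orientation; "ft_force": force on the tool from outside, world axes, zero at the start; "wrist_torque": the same for the moment, N m; "gripper_width": finger opening in m; "grip_force": force on a finger pad.
Only numpy, scipy, OpenCV 4.12 (cv2) and the standard library are available. Lean on these libraries where they do the work, as an engineer would, in place of code of your own. Each camera call takes 0.05 s, during which the arm holds its last target. There are 200 camera calls.

## Working session

There is one attempt and no reset: what is moved stays moved. The work goes in short steps, Python scripts to look and compute and a shell command to move; the robot and the scene stay as the last step left them, time stands still between calls to the robot, and variables do not carry over. Pictures are saved under pics/ and viewed, at most 10 in all, crops included, and the job is handed in when it is done.

```bash
mkdir -p pics; cat > h.py <<'E'
import numpy as np,cv2
from cell import robot,read_camera
def ray(c,u,v):
    p=cv2.undistortPoints(np.array([[[u,v]]],float),c["mtx"],np.array([c["k1"],0,0,0.]))[0,0]
    R=np.array(c["R"]);t=np.array(c["t"])
    return -R.T@t, R.T@np.array([p[0],p[1],1])
def onz(c,u,v,z):
    o,d=ray(c,u,v); return o+d*(z-o[2])/d[2]
def proj(c,X):
    q=np.array(c["R"])@X+c["t"];a=q[:2]/q[2];a=a*(1+c["k1"]*(a@a))
    return np.array(c["mtx"])[:2,:2]@a+np.array(c["mtx"])[:2,2]
E
python3 - <<'E'
from h import *
for n in("top","scene"):
    c=read_camera(n);im=c["image"][:,:,::-1];cv2.imwrite(f"pics/{n}0.png",im)
    print(n,np.round(-np.array(c["R"]).T@c["t"],3),c["k1"],np.round(c["mtx"],1).tolist(),np.round(c["R"],2).tolist())
s=robot.state();print(s["t"],s["position"],s["tcp_rot"],s["gripper_width"])
a=cv2.imread("pics/top0.png");b=cv2.imread("pics/scene0.png")
cv2.imwrite("pics/both.png",cv2.resize(a,(800,600)));cv2.imwrite("pics/sc.png",cv2.resize(b,(800,600)))
E
```

```text
top [ 3.920e-01 -1.000e-03  1.156e+00] 0.03930551248932096 [[431.6, 0.0, 257.1], [0.0, 431.6, 192.8], [0.0, 0.0, 1.0]] [[-0.01, -1.0, -0.02], [-0.98, 0.01, -0.19], [0.19, 0.02, -0.98]]
scene [ 1.157 -0.148  0.962] 0.006236657810831864 [[498.5, 0.0, 250.7], [0.0, 498.5, 197.7], [0.0, 0.0, 1.0]] [[0.31, 0.95, -0.01], [0.78, -0.26, -0.57], [-0.55, 0.17, -0.82]]
0.1 [0.23830057 0.5226515  0.24946913] [-1.79894115e+02 -8.15739113e-03  1.55484764e+02] 0.08512157958422456
```

View pics/both.png

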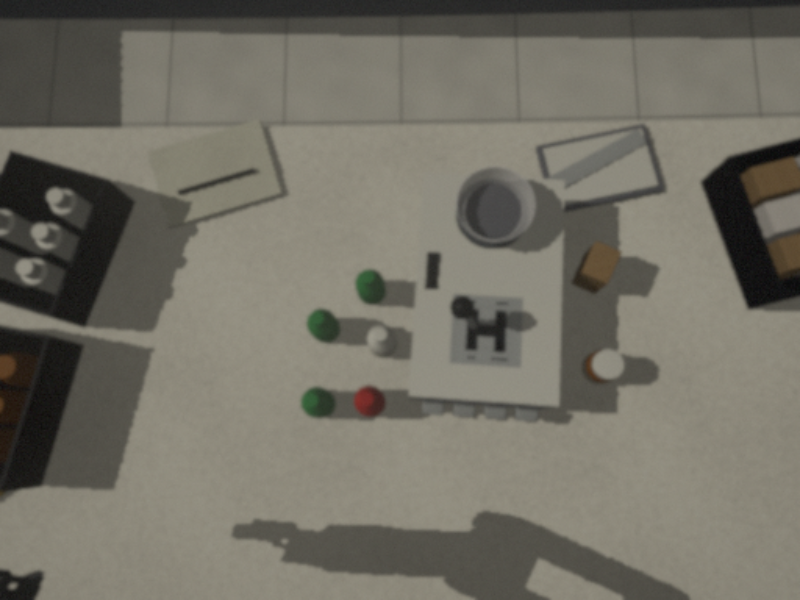

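View pics/sc.png

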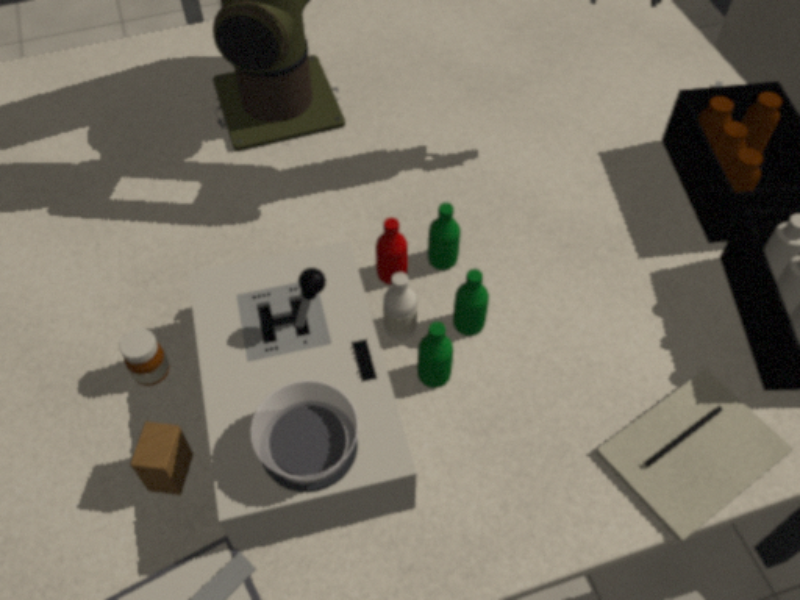

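The top view shows the gate centre at about (486,331) and the knob at (462,306). The deck's near edge runs from (410,396) to (560,405). In the scene view the knob is at (312,282) and the gate at (285,319), all in 800x600 pixels.

```bash
cat > m.py <<'E'
from h import *
T=read_camera("top");S=read_camera("scene")
k=.64
def dark(c,u,v,r,th=45):
    g=cv2.cvtColor(c["image"],cv2.COLOR_RGB2GRAY);u,v=int(u*k),int(v*k)
    m=(g<th).astype(np.uint8);m[:v-r]=0;m[v+r:]=0;m[:,:u-r]=0;m[:,u+r:]=0
    m=cv2.morphologyEx(m,cv2.MORPH_OPEN,cv2.getStructuringElement(cv2.MORPH_ELLIPSE,(7,7)))
    n,l,st,ce=cv2.connectedComponentsWithStats(m)
    i=1+np.argmax(st[1:,4]);return ce[i],st[i]
kt,a=dark(T,462,306,13);ks,b=dark(S,312,282,13);print(kt,a,ks,b)
o1,d1=ray(T,*kt);o2,d2=ray(S,*ks)
A=np.array([d1,-d2]).T;x=np.linalg.lstsq(A,o2-o1,rcond=None)[0]
p,q=o1+d1*x[0],o2+d2*x[1];K=(p+q)/2;print("knob",p.round(4),q.round(4))
print("gate",onz(T,486*k,331*k,.11).round(4),onz(S,285*k,319*k,.11).round(4))
for e in[(410,396),(560,405),(565,212)]:print(onz(T,e[0]*k,e[1]*k,.11).round(4))
for e in[(410,475),(338,250),(192,275),(220,520)]:print("S",onz(S,e[0]*k,e[1]*k,.11).round(4))
E
python3 m.py
python3 - <<'E'
from h import *
a=cv2.imread("pics/top0.png")[150:270,250:410];b=cv2.imread("pics/scene0.png")[150:270,100:260]
f=lambda x:cv2.resize(cv2.convertScaleAbs(x,alpha=1.6),(800,600),interpolation=cv2.INTER_CUBIC)
cv2.imwrite("pics/c.png",np.vstack([f(a),f(b)])[:, :] if 0 else cv2.resize(np.hstack([f(a),f(b)]),(800,300)))
E
```

```text
[297.67532468 197.58441558] [293 192  10  11  77] [198.65137615 181.1559633 ] [192 172  15  20 218]
knob [ 0.5712 -0.0747  0.1912] [ 0.5723 -0.0691  0.1909]
gate [ 0.5506 -0.1126  0.11  ] [ 0.5579 -0.108   0.11  ]
[0.4506 0.0069 0.11  ]
[ 0.4359 -0.2214  0.11  ]
[ 0.7434 -0.245   0.11  ]
S [ 0.8181 -0.0223  0.11  ]
S [ 0.4668 -0.0089  0.11  ]
S [ 0.4451 -0.2125  0.11  ]
S [ 0.8013 -0.2425  0.11  ]
```

View pics/c.png

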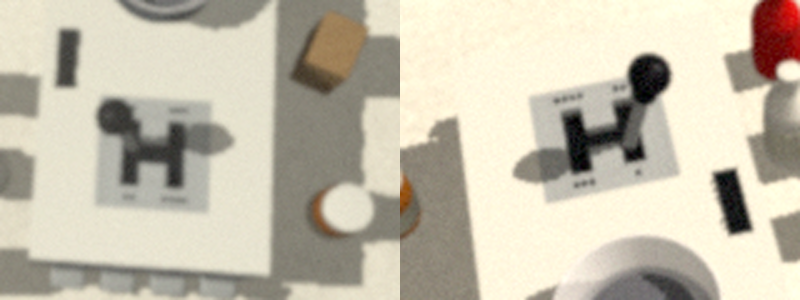

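```bash
python3 -m jog '[[0,0,-1,0,0,-1,0],[0,0,-1,0,0,0,0],[0,0,-1,0,0,0,0],[0,0,-1,0,0,0,0],[0,0,0,-0.75,-1,0,0],[0,0,0,-0.75,-1,0,0],[0,0,0,-0.75,-1,0,0],[0,0,0,-0.75,-1,0,0]]'
python3 -m jog '[[0,0,0,-0.75,-1,0,0],[0,0,0,-0.75,-1,0,0],[0,0,0,-0.75,-1,0,0],[0,0,0,-0.75,-1,0,0],[0,0,0,-0.75,-1,0,0],[0,0,0,-0.75,-1,0,0],[0,0,0,-0.75,-1,0,0],[0,0,0,0,0,0,0]]'
```

```text
t: 1.2
position: [0.3462, 0.3528, 0.2902]
tcp_rot: [-180.0, 0.0, 175.5]
ft_force: [0.2, 0.7, -0.3]
gripper_width: -0.0004
grip_force: 0.0
t: 2.2
position: [0.5348, 0.0556, 0.2899]
tcp_rot: [-179.9, 0.0, 175.2]
ft_force: [-0.5, 0.2, 0.7]
gripper_width: 0.0001
grip_force: 0.0
```

```bash
cat >> h.py <<'E'
from scipy.spatial.transform import Rotation as Ro
def wrist():
    s=robot.state();c=read_camera("wrist")
    Rt=Ro.from_euler("xyz",s["tcp_rot"],degrees=True).as_matrix();H=np.array(c["hand_eye"])
    Rc=Rt@H[:3,:3];o=Rt@H[:3,3]+s["position"];c["R"]=Rc.T;c["t"]=-Rc.T@o
    return c
E
python3 - <<'E'
from h import *
c=wrist();cv2.imwrite("pics/w1.png",cv2.convertScaleAbs(c["image"][:,:,::-1],alpha=1.5))
print(c["hand_eye"],np.round(-c["R"].T@c["t"],3),c["R"].round(2))
for y in(.0446,):
  for x in(-.05,.015,.05): print(proj(c,np.array([.554,-.112,.198])+[x,.04,0]))
print(proj(c,np.array([.554,-.112,.11])))
E
```

```text
[[ 1.70236963e-05 -9.57411202e-01 -2.88727882e-01  7.30508694e-02]
 [ 9.99998747e-01 -4.40808203e-04  1.52066501e-03  3.42595869e-04]
 [-1.58317533e-03 -2.88727546e-01  9.57409995e-01 -1.23381827e-01]
 [ 0.00000000e+00  0.00000000e+00  0.00000000e+00  1.00000000e+00]] [0.462 0.062 0.413] [[ 0.08  1.    0.  ]
 [ 0.95 -0.08  0.29]
 [ 0.29 -0.02 -0.96]]
[ 60.75755506 173.73823204]
[ 83.07262116 259.34361213]
[ 93.74492623 300.10884448]
[ 83.96738001 204.83624148]
```

View pics/w1.png

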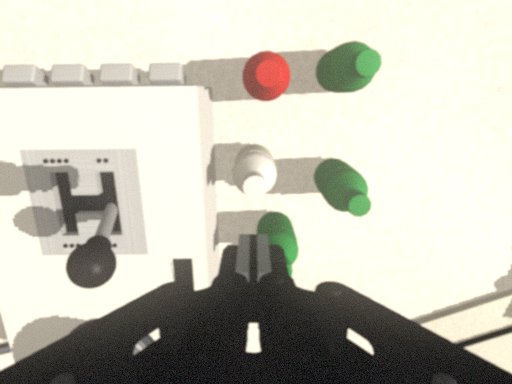

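The wrist view is sharp. The gate plate's corners are at about (23,150), (135,149), (146,253) and (40,253), the cross channel is at (90,202), and the knob is at (91,260), forward of centre in the left leg.

```bash
python3 - <<'E'
from h import *
c=wrist()
P=[onz(c,u,v,.11) for u,v in[(23,150),(135,149),(146,253),(40,253)]]
print(np.round(P,4),"mean",np.mean(P,0).round(4),"H",onz(c,90,202,.11).round(4))
print("yaw",[round(np.arctan2(*(b-a)[1::-1]),3) for a,b in[(P[0],P[3]),(P[1],P[2])]], [round(np.arctan2(-(a-b)[0],(a-b)[1]),3) for a,b in[(P[1],P[0]),(P[2],P[3])]])
e=[onz(c,u,v,.11) for u,v in[(208,87),(5,88)]];print("near edge",np.round(e,4))
print("knob",onz(c,91,260,.196).round(4))
E
```

```text
[[ 0.4944 -0.1544  0.11  ]
 [ 0.5022 -0.0497  0.11  ]
 [ 0.6093 -0.0584  0.11  ]
 [ 0.6004 -0.1672  0.11  ]] mean [ 0.5516 -0.1074  0.11  ] H [ 0.5501 -0.1034  0.11  ]
yaw [np.float64(-0.12), np.float64(-0.081)] [np.float64(-0.074), np.float64(-0.082)]
near edge [[ 0.4529  0.0248  0.11  ]
 [ 0.4388 -0.1547  0.11  ]]
knob [ 0.5696 -0.0655  0.196 ]
```

```bash
python3 -m jog '[[0,0,0,-0.8,-1,0,0],[0,0,0,-0.8,-1,0,0],[0,0,0,-0.8,-0.95,0,0],[0,0,0,0,0,0,0],[0,0,0,0,0,0.75,0],[0,0,0,0,0,0.75,0],[0,0,0,0,0,0.75,0],[0,0,0,0,0,0,0]]'
cat > where.py <<'E'
from h import *
s=robot.state();d=np.array(s["position"])-[.552,-.108,0];a=-.08
print("TCP in counter mm",np.round([1e3*(np.cos(a)*d[0]+np.sin(a)*d[1]),1e3*(-np.sin(a)*d[0]+np.cos(a)*d[1]),1e3*d[2]],1),"F",np.round(s["ft_force"],1),"t",s["t"])
E
python3 where.py
```

```text
t: 3.3
position: [0.6163, -0.0641, 0.1979]
tcp_rot: [179.9, -0.4, 175.6]
ft_force: [-0.0, 0.9, 0.1]
gripper_width: -0.0001
grip_force: 0.0
TCP in counter mm [ 60.6  48.9 197.9] F [-0.   0.9  0.1] t 3.3
```

```bash
python3 -m jog '[[0,0,0,0.15,-0.1,0,0],[0,0,0,0.15,0,0,0],[0,0,0,0.15,0,0,0],[0,0,0,0.15,0,0,0],[0,0,0,0.1,0,0,0],[0,0,0,0.1,0,0,0],[0,0,0,0,0,0,0],[0,0,0,0,0,0,0]]'; python3 where.py
python3 - <<'E'
from h import *
c=wrist();cv2.imwrite("pics/w2.png",cv2.convertScaleAbs(c["image"][:,:,::-1],alpha=1.5))
G=np.array([.552,-.108,0])
for p in[(0,0,.11),(0,0,.2),(.02,.044,.2),(0,.044,.2)]:
    X=G+[p[0]*.9968+p[1]*.08,-.08*p[0]+.9968*p[1],p[2]];print(p,proj(c,X).round(1))
E
```

```text
t: 4.3
position: [0.5871, -0.0682, 0.2002]
tcp_rot: [-180.0, -0.0, 175.5]
ft_force: [1.8, -0.4, 1.1]
gripper_width: 0.0005
grip_force: 0.9
TCP in counter mm [ 31.8  42.5 200.2] F [ 1.8 -0.4  1.1] t 4.3
(0, 0, 0.11) [187.7 157.1]
(0, 0, 0.2) [144.9 200.1]
(0.02, 0.044, 0.2) [255.2 245.8]
(0, 0.044, 0.2) [255.3 200.2]
```

View pics/w2.png

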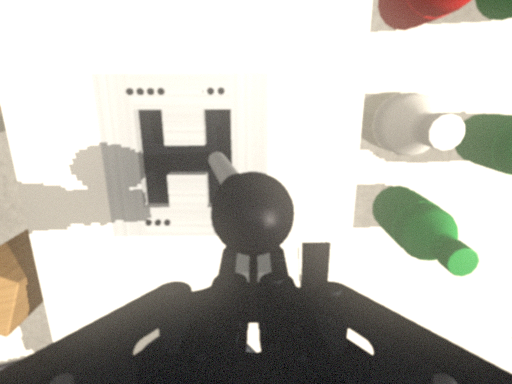

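```bash
python3 -m jog '[[0,0,0,0.07,0,0,0],[0,0,0,0.07,0,0,0],[0,0,0,0,0,0,0],[0,0,0,0,0,0,0]]'; python3 where.py
python3 - <<'E'
from h import *
c=wrist();g=cv2.cvtColor(c["image"],cv2.COLOR_RGB2GRAY)
# knob upper half circle: dark profile top/left/right at rows
m=(g<50).astype(np.uint8);
r=[(v,np.where(m[v,180:330])[0][[0,-1]]+180) for v in range(155,225,8) if m[v,180:330].any()]
print(r)
m[:, :195]=0;m[:,310:]=0
G=np.array([.552,-.108,0]);X=G+[.044*.08,.044,.2];print(proj(c,X))
E
```

```text
t: 4.85
position: [0.5813, -0.0676, 0.2002]
tcp_rot: [-180.0, -0.0, 175.5]
ft_force: [1.9, -0.8, 0.7]
gripper_width: -0.0
grip_force: 0.9
TCP in counter mm [ 26.   42.6 200.2] F [ 1.9 -0.8  0.7] t 4.85
[(163, array([184, 206])), (171, array([183, 208])), (179, array([210, 247])), (187, array([214, 249])), (195, array([212, 257])), (203, array([212, 258])), (211, array([212, 253])), (219, array([220, 252]))]
[255.46966902 213.69944739]
```

```bash
python3 -m jog '[[0,0,0,-0.5,0,0,0],[0,0,0,0,0.65,0,0],[0,0,0,0,0.65,0,0],[0,0,0,0,0,0,0],[0,0,0,0.6,0,0,0],[0,0,0,0.55,0,0,0],[0,0,0,0,0,0,0],[0,0,0,0,0,0,0]]'; python3 where.py
python3 - <<'E'
from h import *
c=wrist();cv2.imwrite("pics/w3.png",cv2.convertScaleAbs(c["image"][:,:,::-1],alpha=1.5))
G=np.array([.552,-.108,0])
for p in[(0,0,.11),(0,.044,.2)]:
    X=G+[p[0]*.9968+p[1]*.08,-.08*p[0]+.9968*p[1],p[2]];print(p,proj(c,X).round(1))
E
```

```text
t: 5.9
position: [0.5605, -0.0143, 0.2005]
tcp_rot: [-180.0, 0.1, 175.5]
ft_force: [-0.3, -0.2, -0.1]
gripper_width: 0.0001
grip_force: 0.0
TCP in counter mm [  1.   94.  200.5] F [-0.3 -0.2 -0.1] t 5.9
(0, 0, 0.11) [115.7 201. ]
(0, 0.044, 0.2) [134.3 268.5]
```

View pics/w3.png

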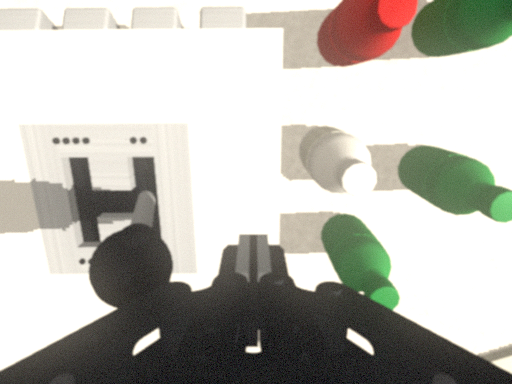

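The knob is at (131,266), within about 1 mm of the cross line (134,268), so I can push it across.

```bash
python3 -m jog '[[0,0,0,0,-0.3,0,0],[0,0,0,0,-0.2,0,0],[0,0,0,0,-0.2,0,0],[0,0,0,0,-0.2,0,0],[0,0,0,0,-0.2,0,0],[0,0,0,0,-0.2,0,0],[0,0,0,0,0,0,0]]'; python3 where.py
```

```text
t: 6.82
position: [0.5555, -0.0664, 0.2003]
tcp_rot: [-180.0, -0.0, 175.4]
ft_force: [-0.5, 1.5, 1.0]
gripper_width: 0.0001
grip_force: 0.7
TCP in counter mm [2.000e-01 4.170e+01 2.003e+02] F [-0.5  1.5  1. ] t 6.825
```

Force is low at 1.5 N, so the lever is moving along the channel.

```bash
python3 -m jog '[[0,0,0,0,-0.2,0,0],[0,0,0,0,-0.2,0,0],[0,0,0,0,-0.2,0,0],[0,0,0,0,-0.2,0,0],[0,0,0,0,-0.2,0,0],[0,0,0,0,-0.2,0,0],[0,0,0,0,0,0,0]]'; python3 where.py
```

```text
t: 7.7
position: [0.5516, -0.1142, 0.1999]
tcp_rot: [-180.0, -0.0, 175.4]
ft_force: [-0.0, 2.0, 0.3]
gripper_width: 0.0001
grip_force: 0.5
TCP in counter mm [ 1.000e-01 -6.300e+00  1.999e+02] F [-0.   2.   0.3] t 7.7
```

```bash
python3 -m jog '[[0,0,0,0,-0.1,0,0],[0,0,0,0,-0.1,0,0],[0,0,0,0,0,0,0]]'; python3 where.py
python3 - <<'E'
from h import *
c=wrist();cv2.imwrite("pics/w4.png",cv2.convertScaleAbs(c["image"][:,:,::-1],alpha=1.5))
G=np.array([.552,-.108,0])
for p in[(0,0,.11),(0,-.044,.2)]:
    X=G+[p[0]*.9968+p[1]*.08,-.08*p[0]+.9968*p[1],p[2]];print(p,proj(c,X).round(1))
E
```

```text
t: 8.07
position: [0.551, -0.1215, 0.2001]
tcp_rot: [180.0, -0.0, 175.5]
ft_force: [0.6, 1.1, -1.3]
gripper_width: -0.0002
grip_force: 0.8
TCP in counter mm [ 1.000e-01 -1.360e+01  2.001e+02] F [ 0.6  1.1 -1.3] t 8.075
(0, 0, 0.11) [271.5 202.6]
(0, -0.044, 0.2) [180.2 270.7]
```

View pics/w4.png

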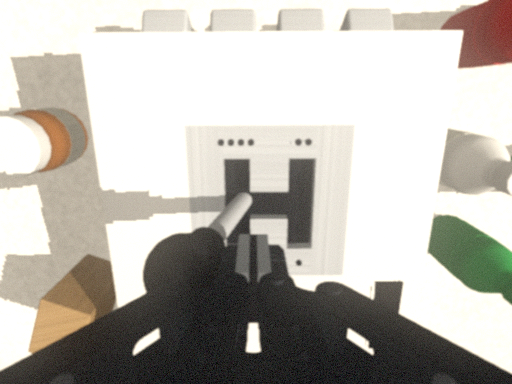

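The rod now stands in the right leg, entering at about (245,200) with the leg centred at column 237. The knob at (184,271) is about 2 mm short of central, so I'll nudge it and then go round to the near side.

```bash
python3 -m jog '[[0,0,0,0,-0.06,0,0],[0,0,0,0,0,0,0],[0,0,0,0,0.5,0,0],[0,0,0,0.7,0.1,0,0],[0,0,0,0.7,0,0,0],[0,0,0,0,-0.7,0,0],[0,0,0,0,-0.62,0,0],[0,0,0,0,0,0,0]]'; python3 -m jog '[[0,0,0,0,0,0,0]]' >/dev/null; python3 where.py
```

```text
t: 9.12
position: [0.4935, -0.1488, 0.2009]
tcp_rot: [-179.9, 0.1, 175.4]
ft_force: [0.3, 0.6, 0.6]
gripper_width: 0.0001
grip_force: 0.0
TCP in counter mm [-55.6 -43.9 200.5] F [-0.3  0.4 -0.1] t 9.25
```

```bash
python3 -m jog '[[0,0,0,-0.4,0,0,0],[0,0,0,-0.25,0,0,0],[0,0,0,-0.25,0,0,0],[0,0,0,-0.25,0,0,0],[0,0,0,-0.25,0,0,0],[0,0,0,-0.25,0,0,0],[0,0,0,0,0,0,0],[0,0,0,0,0,0,0]]';  python3 where.py
```

```text
t: 10.25
position: [0.5593, -0.1534, 0.2004]
tcp_rot: [-180.0, 0.1, 175.5]
ft_force: [0.1, 0.7, 0.5]
gripper_width: -0.0002
grip_force: 0.2
TCP in counter mm [ 10.9 -44.7 200.4] F [0.1 0.7 0.5] t 10.25
```

```bash
python3 -m jog '[[0,0,0,-0.1,0,0,0],[0,0,0,-0.1,0,0,0],[0,0,0,-0.05,0,0,0],[0,0,0,0,0,0,0]]';  python3 where.py
python3 - <<'E'
from h import *
c=wrist();cv2.imwrite("pics/w5.png",cv2.convertScaleAbs(c["image"][:,:,::-1],alpha=1.5))
c=read_camera("scene");cv2.imwrite("pics/s5.png",cv2.resize(cv2.convertScaleAbs(c["image"][120:290,80:300,::-1],alpha=1.6),(660,510)))
E
```

```text
t: 10.75
position: [0.5687, -0.154, 0.2001]
tcp_rot: [180.0, -0.0, 175.5]
ft_force: [-2.1, 0.1, -2.1]
gripper_width: 0.0
grip_force: 1.2
TCP in counter mm [ 20.4 -44.5 200.1] F [-2.1  0.1 -2.1] t 10.75
```

View pics/s5.png

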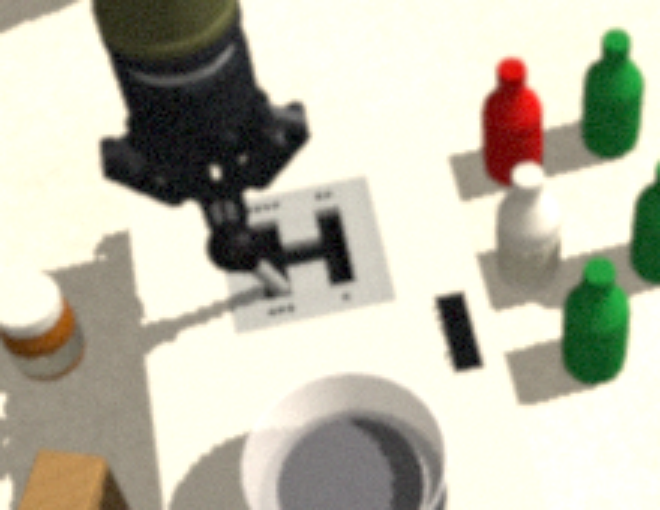

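The knob is being pushed forward in the right leg, with the rod near the leg's forward end at (285,290) beside the three dots. I'll push gently until it stops.

```bash
python3 -m jog '[[0,0,0,-0.05,0,0,0],[0,0,0,-0.05,0,0,0],[0,0,0,0,0,0,0]]';  python3 where.py; python3 -m jog '[[0,0,0,-0.05,0,0,0],[0,0,0,0,0,0,0]]';  python3 where.py
```

```text
t: 11.22
position: [0.5731, -0.1545, 0.2004]
tcp_rot: [-180.0, 0.0, 175.5]
ft_force: [-2.4, -0.5, -1.5]
gripper_width: 0.0001
grip_force: 1.2
TCP in counter mm [ 24.7 -44.6 200.4] F [-2.4 -0.5 -1.5] t 11.225
t: 11.48
position: [0.5746, -0.1545, 0.2002]
tcp_rot: [180.0, -0.0, 175.5]
ft_force: [-3.0, 1.0, -1.9]
gripper_width: 0.0001
grip_force: 1.6
TCP in counter mm [ 26.2 -44.6 200.2] F [-3.   1.  -1.9] t 11.475
```

```bash
for i in 1; do python3 -m jog '[[0,0,0,-0.05,0,0,0],[0,0,0,0,0,0,0]]' >/dev/null; python3 where.py; python3 -m jog '[[0,0,0,-0.05,0,0,0],[0,0,0,0,0,0,0]]'>/dev/null;  python3 where.py; done
```

```text
TCP in counter mm [ 27.1 -44.5 200. ] F [-6.3  1.  -1.5] t 11.725
TCP in counter mm [ 27.7 -44.5 199.9] F [-8.5  0.3  0.2] t 11.975
```

The force climbs to 8.5 N with hardly any motion, and the knob's x of about 52 mm matches the end stop. I'll back off and check.

```bash
python3 -m jog '[[0,0,0,0.3,0,0,0],[0,0,0,0.6,0,0,0],[0,0,0,0.6,0,0,0],[0,0,0,0,0,-0.8,0],[0,0,0,0.5,0,-0.8,0],[0,0,0,0.5,0,-0.5,0],[0,0,0,0,0,0,0],[0,0,0,0,0,0,0]]'; python3 where.py
python3 - <<'E'
from h import *
w=wrist();G=np.array([.552,-.108,0])
for p in[(.051,-.044,.193),(.025,-.022,.11)]:
    X=G+[p[0]*.9968+p[1]*.08,-.08*p[0]+.9968*p[1],p[2]];print(p,proj(w,X).round(1))
s=read_camera("scene")["image"]
cv2.imwrite("pics/f.png",cv2.resize(cv2.convertScaleAbs(np.hstack([w["image"],s])[:,:,::-1],alpha=1.5),(800,300)))
E
```

```text
t: 12.98
position: [0.48, -0.1473, 0.2845]
tcp_rot: [-180.0, 0.1, 175.5]
ft_force: [0.1, -1.0, -0.3]
gripper_width: 0.0002
grip_force: 0.0
TCP in counter mm [-68.7 -44.9 284.5] F [ 0.1 -1.  -0.3] t 12.975
(0.051, -0.044, 0.193) [253.  343.1]
(0.025, -0.022, 0.11) [274.5 262.3]
```

View pics/f.png

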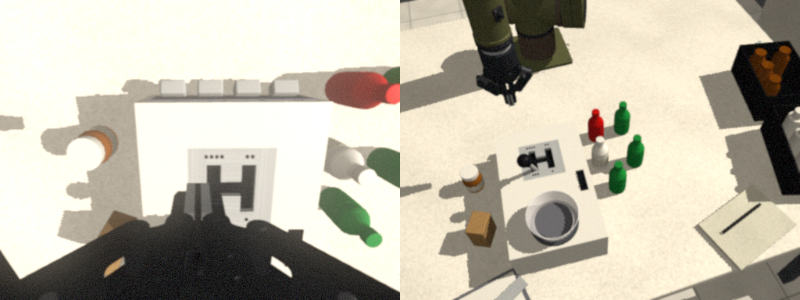

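```bash
python3 - <<'E'
from h import *
c=read_camera("scene");G=np.array([.552,-.108,0])
g=cv2.cvtColor(c["image"],cv2.COLOR_RGB2GRAY)
for p in[(.051,-.044,.195),(.04,-.044,.197),(0,-.044,.2)]:
    X=G+[p[0]*.9968+p[1]*.08,-.08*p[0]+.9968*p[1],p[2]];print(p,proj(c,X).round(1))
im=cv2.convertScaleAbs(c["image"][160:260,110:240,::-1],alpha=1.6)
cv2.imwrite("pics/z.png",cv2.resize(im,(650,500),interpolation=cv2.INTER_CUBIC))
E
```

```text
(0.051, -0.044, 0.195) [157.2 202.7]
(0.04, -0.044, 0.197) [156.3 197.4]
(0, -0.044, 0.2) [153.3 179.9]
```

View pics/z.png

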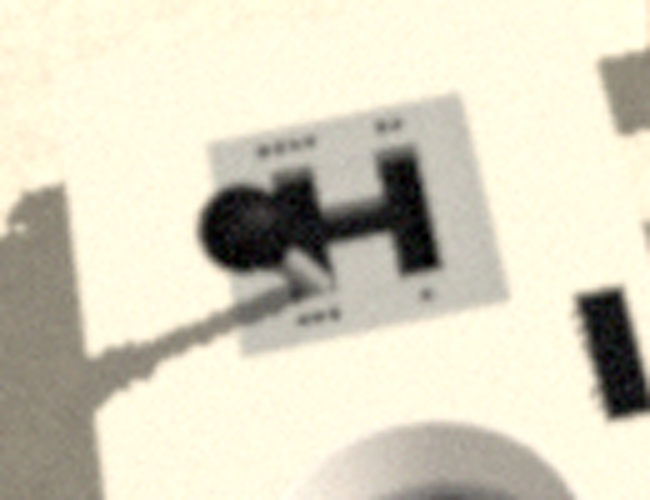

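The knob is at (158,205), at or past the expected end-stop pixel (157,203). The rod is at the forward end of the right leg, by the three dots, and the bottle, jar and carton are where they were.

```bash
python3 -c "
from cell import robot
print(robot.finish_job())"
```

```text
the job is handed in; nothing more can be done
None
```

The selector lever is in the third slot, pushed there with closed fingertips via the middle and across to the right leg; the arm is clear, the bottle, jar and carton look undisturbed, and the job is handed in at about 13 s.

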